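# Transfer a culture dish on the lifter, then key the interlock

### The job

Using the flat-bladed lifter, carry the culture dish level from its slotted rest to the slotted stage and set it down centred there, without touching the dish with the gripper. Then, with the lifter standing on the bench, push its blade straight into the interlock slot until the plunger is fully home, and leave it there. Be gentle: the dish must not tip or be knocked, the stage must not be pressed hard, and the other bottles and dishes stay where they are.

Things in the scene. Friction and masses are not known exactly. Their poses are not given: they have to be found in the camera images.
- lifter: Hand tool, 0.2 kg: flat steel blade, upright black handle; starts standing on the bench. Origin on the underside below the handle's centre, z up, x to the blade's tip. Handle 38 (x) by 18 mm (y), x = y = 0, grip from z = 30 to 112 mm; hold it across the 18 mm at about z = 85 mm. Heel plate 58 mm wide, 6 mm thick, x = -32 to 24 mm.
- blade_tip (a point): Middle of the blade's front edge, 135 mm ahead of the lifter's origin, 2 mm above its underside; same axes. The blade is 34 mm wide, 4 mm thick, flat, its underside at the lifter's z = 0. A dish rides best with its centre 35 mm behind the tip.
- dish: Flat round culture dish, 58 mm in diameter, 15 mm high, about 40 g. Origin at the centre of its underside, z up. It starts centred on the rest's ledges.
- rest: Fixed aluminium rest with a 76 x 76 mm slotted plate. Origin at the bench below the plate's centre, z up, x along the channel, which is open at both ends; enter from its -x side, facing the robot. The two ledges carrying the dish are at z = 45 mm; the channel between them is 40 mm wide, floor at z = 31 mm (14 mm deep).
- stage: Fixed dark foot of a pillar stage carrying the same slotted plate as the rest (channel 40 mm wide, 14 mm deep, rubber floor, enter from -x). Origin at the bench below the plate's centre, z up, x along the channel. The ledges stand at z = 45 to 105 mm; this height is NOT reported: lower the blade until it touches the channel floor; the dish is then on the ledges, 10 mm above the blade.
- interlock: Fixed grey interlock switch housing, 60 x 64 x 36 mm. Origin at the centre of its underside, z up, x into the slot. The slot opens in its -x face (x = -30 mm), 42 mm wide and 12 mm high; the bench is its floor. The lifter's blade slides in along +x.
- slot_mouth (a point): Middle of the slot's mouth, 2 mm above the bench; same axes as the interlock.
- plunger (a joint): Travel of the interlock's plunger in m, along +x: 0 to 3 mm at the start, 0.014 fully home. Its face is at x = -12 mm + travel in the interlock's frame, so the blade's tip is 32 mm inside the mouth when home. Moves against about 2.5 N of friction and stays where it is left.
- white_bottle: Bystander: white bottle with a screw cap, 60 mm wide, 120 mm tall; origin at its underside.
- two_dishes: Bystander: two stacked culture dishes on the bench, 59 mm wide, 30 mm high; origin at the underside.
- dropper: Bystander: small white bottle, 38 mm wide, 82 mm tall; origin at its underside.
- balance_top (a point): Top of the laboratory balance that stands fixed between the rest (on the left) and the stage (on the right), 182 mm above the bench: carry over it. It is about 316 mm long (x) and 240 mm wide (y); the point is the knob on its lid, about 150 mm from its far end.
Not all that is in view belongs to the job. There is more than one size of the dish; the one meant has the size given above.

How it is judged (in metres and radians):
On the way, in this order (a step that is already met when the one before it is completed fails the run):
1. the dish rides level on the lifter, clear of the rest (contact force between dish and lifter above 0.05 N and contact force between dish and rest below 0.01 N and z of dish in the frame of rest above 0.07 m and angle between dish's own z axis and vertical below 0.15 rad), for 0.2 s.
2. the dish rests on the stage, within 10 mm of its centre, with the lifter clear of it (contact force between dish and stage above 0.05 N and contact force between dish and lifter below 0.01 N and horizontal distance between dish and stage below 0.01 m and angle between dish's own z axis and vertical below 0.06 rad), for 0.2 s.
3. the lifter's blade has pushed the interlock plunger home (value of joint plunger above 0.0115 m and x of blade_tip in the frame of slot_mouth above 0.026 m), for 0.1 s.
At the end, for the whole second after the job is handed in: The dish lies flat (within 0.06 rad) and at rest on the stage's ledges, its centre within 10 mm of the stage's; the plunger is at least 11.5 mm along its 14 mm, the lifter's blade is at least 26 mm inside the slot, and the lifter stands upright on the bench, released (all of step 2 and all of step 3 and linear speed of each of dish, lifter below 0.02 m/s and height (world z) of lifter below 0.006 m and angle between lifter's own z axis and vertical below 0.06 rad); the robot touches nothing.
It fails at once if the dish tips by more than 0.25 rad (angle between dish's own z axis and vertical above 0.25 rad).
It fails at once if the gripper or arm touches the dish (contact force between any of the fingers, the arm and dish above 0.05 N).
It fails at once if the dish is dropped or knocked hard onto the stage (over 10 N) (contact force between dish and stage above 10 N).
It fails at once if the lifter is pressed on the stage with more than 60 N (contact force between lifter and stage above 60 N).
It fails at once if a bystander is moved by more than 20 mm (distance of any of white_bottle, two_dishes, dropper from where it was at the start of the episode above 0.02 m).
It also fails if it takes over 70 s, if anything falls off the work surface, if the arm or the gripper's body presses on something with over 40 N, if the wrist force passes 120 N, or if a joint passes its speed limit or range.

### The arm

A 7-joint arm with a two-finger parallel gripper is mounted at the origin on a cart in front of the work surface, level with it; the furniture and walls round the work are solid. World frame = base frame: x ahead of the robot, y to its left, z up, the work surface at z = 0. Lengths are in m, angles in degrees, forces in N, time in s.
With the tool pointing down it reaches from about 0.4 to 0.85 m from the base axis. Payload 10.4 kg.
Tool frame: the origin (TCP) lies midway between the tips of the shut fingers; the grasp point (between the pads) lies 19 mm behind it; z points along the fingers, y is the line along which they close (so a half turn about z gives the same grasp; the last joint's range is limited). The gripper opens to 85 mm and grips with 20 to 120 N. Pads are 22 mm wide; open, the fingers measure 114 mm over their backs; the gripper's body (76 mm by 85 mm) begins 54 mm behind the grasp point. The pads swing forward as they close: fully open they stand 13 mm farther back than shut.
Start: joints at [-78.472, 19.034, -3.707, 83.658, 1.238, 77.344, -5.071], TCP at [0.139, 0.609, 0.196] pointing down, gripper open.
Joint ranges: [-148.97, 148.97], [-28.65, 121.19], [-84.17, 76.75], [9.2, 138.47], [-72.65, 252.65], [3.7, 117.97], [-149.18, 149.18]. Speed limits (degrees/s): [127.2, 127.2, 159.86, 159.86, 180, 180, 180].

### API

Orientations are given as a 3x3 rotation matrix whose columns are the frame's x, y, z axes.
In Python, from workcell import sensors, eyes, workorder gives the robot as it stands. The module is installed in compiled form; this text tells all that it offers.
- The arm moves only by the shell command python3 -m creep 'ROWS' [FORCE]. ROWS is JSON, a list of rows, each a list of 5 numbers: the shift along the tool's x, y, z in cm, then the turn about the tool's z in rad, then the opening in per cent of the stroke, from 0 (shut) to 100 (fully open). In form: [[x, y, z, twist, gripper], ...]. A call has 1 to 8 rows; each row shifts and turns the commanded pose from where the row before left it, along the tool's axes as they then stand; what a row does not reach is not made up. A row lasts 1/12 s, in which the tool goes at most 41.7 mm and 7.16 degrees, less where a joint would pass 70% of its speed; a pose out of reach is approached as far as the arm can. A call is refused whole if a number of a shift passes 4.17 or a number of a turn 0.125, either way. A call with a gripper value outside its range is refused whole. The fingers move at their own pace and stop on an object; FORCE is the grip in N (left out, the last holds). Time passes only in rows, so rows that do not move let the fingers close. It gives the time, the measured TCP pose, the force, the opening and the grip force at its end, in the units of the state.
- sensors.get_obs(): the state, without advancing time (a new reading comes with each control period).
- eyes.capture(name): name is "side" or "top"; returns (picture, depth): 400x640x3 uint8, red, green, blue; 400x640 float32, m along the optical axis (not along the pixel's ray), 0 where there is no reading.
- eyes.camera_info(name): a dict with "vfov" (degrees; the focal length in pixels is half the picture's height over the tangent of half this angle, whatever the lens; pixels are square), "cx", "cy" (the principal point, pixels), "extrinsics" (4x4, takes a point from camera to world coordinates). Camera axes: x right, y down, z forward; pixel columns grow to the right and rows downward; lengths in m; the calibration is good to about 2 mm. A picture is of the moment at which its call begins. camera_info takes no time and is no camera call.
- workorder.finish_job(): hands the job in; it is judged then, once.
The state is a dict: "time_s": time; "joint_pos": joint angles; "qvel": joint speeds; "effort": joint torques, N m; "ee_pos": TCP position; "tool_rot": TCP orientation; "wrist_force": force on the tool from outside, world axes, zero at the start; "ft_torque": the same for the moment, N m; "gripper_width": finger opening in m; "grasp_force": force on a finger pad.
Only numpy, scipy, OpenCV 4.12 (cv2) and the standard library are available. Lean on these libraries where they do the work, as an engineer would, in place of code of your own. Each camera call takes 0.05 s, during which the arm holds its last target. There are 200 camera calls.

## Working session

There is one attempt and no reset: what is moved stays moved. The work goes in short steps, Python scripts to look and compute and a shell command to move; the robot and the scene stay as the last step left them, time stands still between calls to the robot, and variables do not carry over. Pictures are saved under pics/ and viewed, at most 12 in all, crops included, and the job is handed in when it is done.

```bash
mkdir -p pics; cat > h.py <<'E'
import numpy as np, cv2
from workcell import sensors, eyes, workorder
def cap(n):
    im,d=eyes.capture(n); i=eyes.camera_info(n)
    f=im.shape[0]/2/np.tan(np.radians(i["vfov"])/2)
    E=np.array(i["extrinsics"])
    v,u=np.mgrid[:im.shape[0],:im.shape[1]]
    P=np.stack([(u-i["cx"])/f*d,(v-i["cy"])/f*d,d],-1)@E[:3,:3].T+E[:3,3]
    P[d==0]=np.nan
    return im,d,P,(f,i["cx"],i["cy"],E)
def ray(c,u,v,z):
    f,cx,cy,E=c
    r=E[:3,:3]@np.array([(u-cx)/f,(v-cy)/f,1]); o=E[:3,3]
    return o+r*(z-o[2])/r[2]
E
python3 - <<'E'
from h import *
for n in ("side","top"):
    im,d,P,c=cap(n); cv2.imwrite(f"pics/{n}0.png",im[...,::-1]); np.savez(f"{n}0.npz",im=im,d=d,P=P)
    print(n,c, (d>0).mean())
o=sensors.get_obs(); print(o)
E
```

```text
side (np.float64(381.71944806585253), 322.0525999366357, 194.41934299815838, array([[ 0.83560201, -0.35866433,  0.41608795,  0.06910622],
       [-0.54930219, -0.55385494,  0.62570905, -0.70310203],
       [ 0.00603285, -0.75140176, -0.6598174 ,  0.88746517],
       [ 0.        ,  0.        ,  0.        ,  1.        ]])) 0.99584765625
top (np.float64(421.46355617452275), 314.45046859560205, 198.8638318009576, array([[-2.09705680e-02, -9.93281830e-01,  1.13804399e-01,
         3.88706719e-01],
       [-9.99775712e-01,  2.11711816e-02,  5.54331928e-04,
         7.06382175e-05],
       [-2.95998144e-03, -1.13767250e-01, -9.93503020e-01,
         1.37225079e+00],
       [ 0.00000000e+00,  0.00000000e+00,  0.00000000e+00,
         1.00000000e+00]])) 0.99594140625
{'time_s': 0.1, 'joint_pos': array([-78.46962593,  19.06769137,  -3.70808304,  83.70094465,
         1.2387307 ,  77.34505255,  -5.07044955]), 'qvel': array([ 0.01142057, -0.08103349,  0.04839276, -0.19300174,  0.02749048,
        0.05511453, -0.00104156]), 'effort': array([ 1.79285526e-03, -6.26747775e+01,  4.92649816e-02, -3.92423916e+01,
        1.62557303e-02,  6.96942108e-03,  1.59962377e-05]), 'ee_pos': array([0.13865202, 0.60902633, 0.19510488]), 'tool_rot': array([[-9.75061544e-01,  2.21934538e-01, -2.14043475e-04],
       [ 2.21934629e-01,  9.75060720e-01, -1.27000777e-03],
       [-7.31532027e-05, -1.28583940e-03, -9.99999171e-01]]), 'wrist_force': array([ 0.20435682, -0.3097846 , -0.7698916 ]), 'ft_torque': array([-0.03740297, -0.00834443, -0.03778077]), 'grasp_force': 0.0, 'gripper_width': 0.08531166271997748}
```

View pics/side0.png

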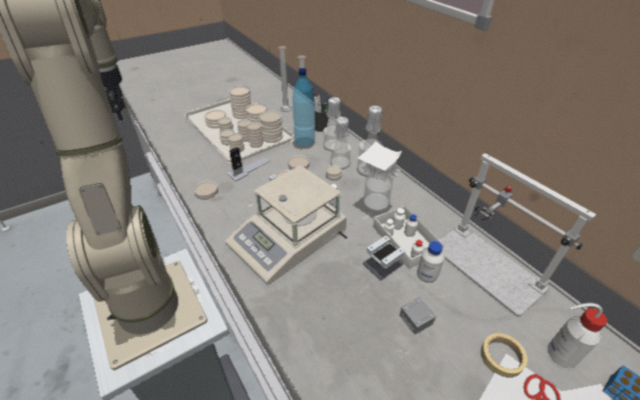

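View pics/top0.png

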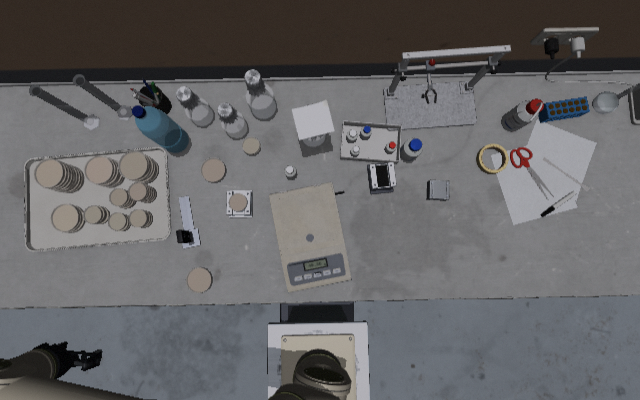

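The side view shows the lifter (240,165), the rest with the dish (298,163), the stage (385,255) and the interlock (417,315). In the top view they are at (187,225), (238,203), (381,176) and (438,189), with the balance at (310,237). Next I'll zoom in and take point-cloud numbers.

```bash
python3 - <<'E'
from h import *
T=np.load("top0.npz");S=np.load("side0.npz")
a=T["im"][150:260,165:265,::-1]; b=T["im"][150:260,355:455,::-1]
cv2.imwrite("pics/z1.png",cv2.resize(np.hstack([a,b]),None,fx=4,fy=4,interpolation=cv2.INTER_CUBIC))
sa=S["im"][130:230,190:350,::-1]; sb=S["im"][220:340,340:460,::-1]
cv2.imwrite("pics/z2.png",np.hstack([cv2.resize(sa,(480,300)),cv2.resize(sb,(300,300))]))
P=T["P"]
for n,(u,v) in dict(handle=(184,237),blade=(184,210),dish=(238,202),restedge=(229,212),stageL=(381,187),stage=(381,176),intl=(438,188),dropper=(290,172),bottle=(413,148),d1=(200,280),d2=(213,170),knob=(310,237)).items():
    print(n,u,v,np.round(P[v-1:v+2,u-1:u+2].reshape(-1,3).mean(0),4))
# height maps
def stat(P,x0,x1,y0,y1,zmin,name):
    m=(P[...,0]>x0)&(P[...,0]<x1)&(P[...,1]>y0)&(P[...,1]<y1)&(P[...,2]>zmin)
    Q=P[m]; 
    if len(Q): print(name,len(Q),Q.min(0).round(4),Q.max(0).round(4),np.median(Q,0).round(4))
E
```

```text
handle 184 237 [0.4274 0.3971 0.0956]
blade 184 210 [0.518  0.427  0.0037]
dish 238 202 [0.5342 0.2405 0.06  ]
restedge 229 212 [0.5047 0.2716 0.0454]
stageL 381 187 [ 0.5752 -0.2126  0.0377]
stage 381 176 [ 0.6082 -0.2115  0.0532]
intl 438 188 [ 0.5682 -0.3946  0.037 ]
dropper 290 172 [0.6227 0.0751 0.0785]
bottle 413 148 [nan nan nan]
d1 200 280 [0.2933 0.3674 0.0226]
d2 213 170 [0.6451 0.329  0.021 ]
knob 310 237 [0.4173 0.0155 0.1832]
```

View pics/z1.png

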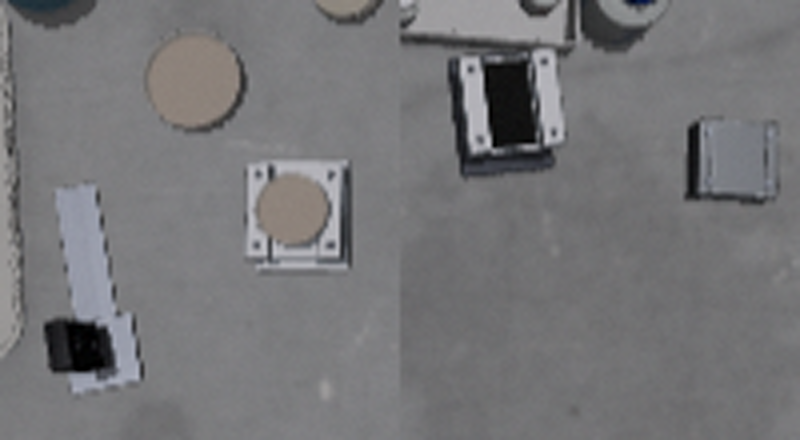

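View pics/z2.png

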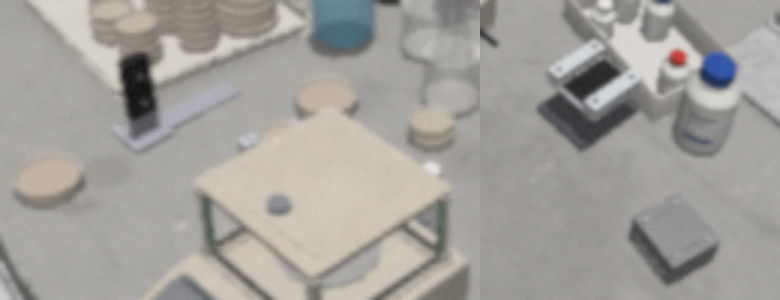

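```bash
cat > m.py <<'E'
from h import *
import sys
T=np.load("top0.npz");S=np.load("side0.npz")
ci={}
for n in("top","side"):
    i=eyes.camera_info(n); ci[n]=(200/np.tan(np.radians(i["vfov"])/2),i["cx"],i["cy"],np.array(i["extrinsics"]))
def reg(D,n,box,cond,name,z=None):
    u0,u1,v0,v1=box; im=D["im"][v0:v1,u0:u1].astype(int); P=D["P"][v0:v1,u0:u1]
    m=cond(im,P)
    k,l,s,_=cv2.connectedComponentsWithStats(m.astype(np.uint8))
    Z=np.median(P[m][:,2]); 
    vv,uu=np.nonzero(m)
    zz=Z if z is None else z
    Q=np.array([ray(ci[n],u+u0,v+v0,zz)[:2] for u,v in zip(uu,vv)])
    r=cv2.minAreaRect(Q.astype(np.float32)*1000)
    print(name,n,"n",m.sum(),"z med %.4f p5 %.4f p95 %.4f"%(Z,*np.percentile(P[m][:,2],[5,95])),"rect",np.round(r[0],1),np.round(r[1],1),round(r[2],2),"mean",np.round(Q.mean(0)*1000,1))
    cv2.imwrite(f"m_{name}_{n}.png",m.astype(np.uint8)*255)
    return Q
g=lambda im,P:np.isfinite(P[...,2])
reg(T,"top",(170,205,190,250),lambda im,P:(im.min(-1)>150)&(P[...,2]<.015)&(P[...,2]>-.01)&(P[...,0]>.487),"blade",.004)
reg(T,"top",(215,260,185,222),lambda im,P:(np.abs(P[...,2]-.045)<.006)&(im[...,0]-im[...,2]<15),"restplate",.045)
reg(T,"top",(215,260,185,222),lambda im,P:(np.abs(P[...,2]-.060)<.006),"dish",.060)
for n,D,b in(("top",T,(360,402,155,200)),("side",S,(355,415,230,280))):
    reg(D,n,b,lambda im,P:(im.min(-1)>140)&(P[...,2]>.05)&(P[...,0]<.66),"stage")
for n,D,b in(("top",T,(420,455,172,206)),("side",S,(395,440,295,335))):
    reg(D,n,b,lambda im,P:(P[...,2]>.031),"intl",.036)
for n,D,b in(("side",S,(225,250,140,185)),("top",T,(165,205,220,255))):
    reg(D,n,b,lambda im,P:(P[...,2]>.105),"handle",.112)
    reg(D,n,b,lambda im,P:(P[...,2]>.03)&(P[...,2]<.105),"handleside")
E
python3 m.py
```

```text
blade top n 82 z med 0.0043 p5 0.0005 p95 0.0100 rect [523.  423.4] [75.6 31. ] 10.1 mean [515.1 417.4]
restplate top n 203 z med 0.0453 p5 0.0402 p95 0.0493 rect [537.6 242.6] [76.2 73.3] 88.78 mean [536.6 239.5]
dish top n 265 z med 0.0598 p5 0.0557 p95 0.0639 rect [535.9 243.3] [56.2 53.6] 88.78 mean [536.2 242.2]
stage top n 239 z med 0.0657 p5 0.0607 p95 0.0698 rect [ 613.3 -218.3] [79.8 81.8] 4.97 mean [ 611.  -215.3]
stage side n 295 z med 0.0656 p5 0.0526 p95 0.0679 rect [ 607.2 -225.5] [86.2 97.9] 1.04 mean [ 608.3 -218.3]
intl top n 372 z med 0.0359 p5 0.0320 p95 0.0402 rect [ 565.1 -398. ] [64.  59.2] 87.03 mean [ 565.5 -397.6]
intl side n 562 z med 0.0361 p5 0.0334 p95 0.0386 rect [ 563.6 -400. ] [65.3 62.3] 84.73 mean [ 563.5 -400.3]
handle side n 46 z med 0.1113 p5 0.1061 p95 0.1136 rect [428.9 400. ] [41.5 26. ] 22.1 mean [428.7 399.8]
handleside side n 288 z med 0.0578 p5 0.0334 p95 0.0994 rect [456.4 452.2] [203.4  63.7] 74.01 mean [449.1 450.9]
handle top n 82 z med 0.1119 p5 0.1066 p95 0.1174 rect [431.6 404.5] [38.1 20. ] 10.37 mean [431.5 405.2]
handleside top n 96 z med 0.0701 p5 0.0362 p95 0.1021 rect [438.1 421.5] [81.8 41.9] 68.85 mean [431.5 399.1]
```

```bash
cat > e.py <<'E'
from h import *
from scipy.ndimage import gaussian_filter1d, map_coordinates
def edge(c,im,p0,p1,z,w=3.0,n=40,sign=0):
    """subpixel edge along the pixel segment p0-p1: strongest gradient across it; returns world line (pt, angle)"""
    g=im[...,:3].astype(float).mean(-1); p0,p1=map(np.array,(p0,p1)); t=(p1-p0)/np.linalg.norm(p1-p0); nn=np.array([-t[1],t[0]])
    s=np.arange(-w,w+.01,.1); out=[]
    for a in np.linspace(0,1,n):
        q=p0+a*(p1-p0); pts=q[None]+s[:,None]*nn
        v=gaussian_filter1d(map_coordinates(g,[pts[:,1],pts[:,0]],order=3),3); d=np.gradient(v)
        d=np.abs(d) if sign==0 else np.maximum(d*sign,0)
        k=d[5:-5].argmax()+5; out.append(ray(c,*(q+s[k]*nn),z)[:2])
    out=np.array(out)
    for _ in range(3):
        vx,vy,x,y=cv2.fitLine(out.astype(np.float32),cv2.DIST_HUBER,0,1e-5,1e-5).ravel()
        r=np.abs((out-[x,y])@[-vy,vx]); out=out[r<max(.002,2*np.median(r))]
    if vx<0 and abs(vx)>abs(vy) or (abs(vy)>abs(vx) and vy<0): vx,vy=-vx,-vy
    return np.array([x,y]),np.degrees(np.arctan2(vy,vx)),r.mean(),len(out)
def info(n):
    i=eyes.camera_info(n); return 200/np.tan(np.radians(i["vfov"])/2),i["cx"],i["cy"],np.array(i["extrinsics"])
E
python3 - <<'E'
from e import *
T=np.load("top0.npz")["im"];c=info("top")
def L(X,Y): return 165+X/4-.375,150+Y/4-.375
def R(X,Y): return 355+(X-400)/4-.375,150+Y/4-.375
for n,f,a,b,z in [("st leftinner",R,(486,68),(494,142),.066),("st rightouter",R,(553,52),(564,135),.066),("st rightinner",R,(531,62),(539,142),.066),("st leftouter",R,(451,62),(466,148),.066),
 ("st far L",R,(455,57),(480,54),.066),("st far R",R,(533,51),(551,49),.066),
 ("st near R",R,(545,147),(560,144),.066),("st near L",R,(470,155),(488,152),.066),
 ("rest left",L,(247,168),(245,258),.045),("rest far",L,(252,161),(345,161),.045),("rest right",L,(349,165),(348,255),.045),("rest near",L,(250,260),(268,260),.045),
 ("blade L",L,(56,192),(72,305),.004),("blade R",L,(98,190),(115,300),.004),("tip",L,(62,187),(95,184),.004),
 ("intl far",R,(703,120),(775,123),.036),("intl right",R,(778,130),(777,195),.036),("intl left",R,(701,125),(698,190),.036),("intl near",R,(705,195),(770,198),.036)]:
    p,a,r,k=edge(c,T,f(*a),f(*b),z); print(n,np.round(p*1000,1),round(a,1),"res %.1f"%(r*1000),k)
# dish disc
im=cv2.resize(T[185:222,215:262],None,fx=8,fy=8,interpolation=cv2.INTER_CUBIC).astype(int)
m=((im[...,0]-im[...,2])>18).astype(np.uint8); cs,_=cv2.findContours(m,0,1); cc=max(cs,key=cv2.contourArea)
Q=np.array([ray(c,215+(u+.5)/8-.5,185+(v+.5)/8-.5,.06)[:2]*1000 for u,v in cc[:,0]],np.float32)
print("dish",cv2.fitEllipse(Q))
E
```

```text
st leftinner [ 606.5 -194.4] 4.7 res 0.5 40
st rightouter [ 619.5 -251.3] 5.0 res 0.6 35
st rightinner [ 615.3 -235.4] 4.6 res 0.7 37
st leftouter [ 614.7 -176.5] 4.3 res 0.5 40
st far L [ 645.5 -180.4] 93.3 res 0.2 27
st far R [ 650.7 -242.3] 91.4 res 0.4 36
st near R [ 574.6 -243.3] 107.2 res 0.3 31
st near L [ 569.3 -187.4] 105.7 res 0.2 40
rest left [533.3 279.6] -0.0 res 0.2 36
rest far [575.1 235. ] 88.6 res 0.2 28
rest right [524.7 206.7] -1.1 res 0.4 39
rest near [498.8 272.5] 66.6 res 0.4 21
blade L [514.9 438.4] 10.1 res 0.7 40
blade R [524.7 407.6] 9.8 res 0.7 40
tip [563.8 422.5] 99.1 res 0.6 38
intl far [ 595.3 -402.5] 90.0 res 0.3 34
intl right [ 567.9 -424. ] 4.1 res 0.7 28
intl left [ 568.8 -367.5] -3.3 res 0.1 39
intl near [ 535.8 -395.6] 84.7 res 0.4 33
dish ((517.1640625, 240.2193603515625), (9.396032333374023, 28.079612731933594), 3.7345328330993652)
```

```bash
python3 - <<'E'
from e import *
S=np.load("side0.npz");T=np.load("top0.npz");c=info("side")
sb=S["im"][290:340,390:445]; tb=T["im"][168:208,415:460]
cv2.imwrite("pics/z3.png",np.hstack([cv2.resize(sb,(400,364),interpolation=2),cv2.resize(tb,(400,364),interpolation=2)])[...,::-1])
# interlock top face by depth plane from both
for n,D,b in(("top",T,(415,460,168,208)),("side",S,(390,445,290,340))):
    u0,u1,v0,v1=b
    P=D["P"][v0:v1,u0:u1]; z=cv2.GaussianBlur(np.nan_to_num(P[...,2]).astype(np.float32),(3,3),0)
    zz=cv2.resize(z,None,fx=8,fy=8,interpolation=cv2.INTER_LINEAR); m=(zz>.020 if n=="top" else zz>.032).astype(np.uint8)
    cs,_=cv2.findContours(m,0,1); cc=max(cs,key=cv2.contourArea)
    Q=np.array([ray(info(n),u0+(u+.5)/8-.5,v0+(v+.5)/8-.5,.036)[:2]*1000 for u,v in cc[:,0]],np.float32)
    print(n,cv2.minAreaRect(Q))
E
```

```text
top ((564.8472900390625, -396.7490539550781), (68.94196319580078, 62.827266693115234), 85.42945861816406)
side ((562.7774658203125, -400.62579345703125), (63.021400451660156, 59.823123931884766), 85.7027816772461)
```

View pics/z3.png

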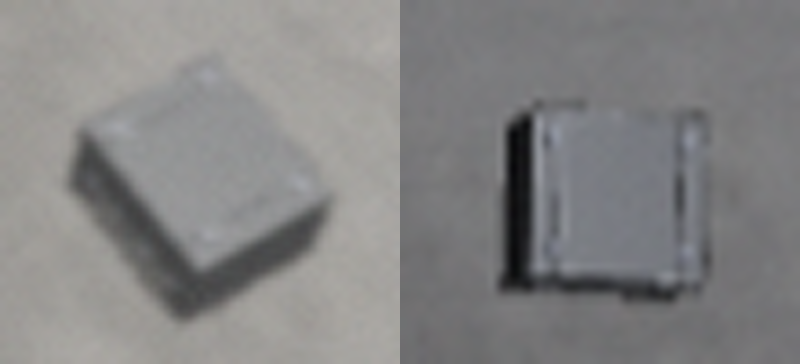

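```bash
python3 - <<'E'
from e import *
S=np.load("side0.npz")["im"];T=np.load("top0.npz")["im"]
s=lambda X,Y:(390+X/7.27-.4,290+Y/7.27-.4)
t=lambda X,Y:(415+(X-400)/8.89-.4,168+Y/9.1-.4)
for n,c,im,f,a,b in [("near",info("side"),S,s,(95,150),(185,257)),("far",info("side"),S,s,(220,77),(318,178)),("+y",info("side"),S,s,(95,122),(190,68)),("-y",info("side"),S,s,(212,266),(318,202)),
 ("near",info("top"),T,t,(545,278),(690,290)),("far",info("top"),T,t,(545,106),(700,112)),("+y",info("top"),T,t,(534,120),(528,265)),("-y",info("top"),T,t,(706,125),(703,265))]:
    p,a,r,k=edge(c,im,f(*a),f(*b),.036,w=2); print(n,np.round(p*1000,1),round(a,1),"res %.1f"%(r*1000),k)
E
```

```text
near [ 533.6 -398.6] 85.6 res 0.2 40
far [ 594.7 -393.8] 89.0 res 0.3 33
+y [ 569.2 -365.4] -2.6 res 0.5 33
-y [ 554.7 -429.8] -4.0 res 0.2 40
near [ 536.2 -390.6] 84.5 res 0.4 37
far [ 595.5 -398.8] 89.8 res 0.3 35
+y [ 565.1 -367.3] -3.2 res 0.1 40
-y [ 564.  -426.8] -1.8 res 0.3 37
```

```bash
python3 -m creep '[[0,0,0,-0.1,70],[0,0,0,-0.1,70],[0,0,0,-0.1,70],[0,0,0,-0.1,70],[0,0,0,0,70]]'
cat > go.py <<'E'
from h import *
import sys
def go(x,y,z,yawy=None):
    o=sensors.get_obs(); R=np.array(o["tool_rot"]); d=R.T@(np.array([x,y,z])-o["ee_pos"])*100
    print("t %.2f"%o["time_s"],"tcp",np.round(o["ee_pos"],4),"tool-delta cm",np.round(d,2),"yaw of tool y %.2f"%np.degrees(np.arctan2(R[1,1],R[0,1])),"F",np.round(o["wrist_force"],1),"w %.4f g %.1f"%(o["gripper_width"],o["grasp_force"]))
if __name__=="__main__": go(*map(float,sys.argv[1:4]))
E
python3 go.py .4305 .4058 .195
```

```text
time_s: 0.52
ee_pos: [0.1387, 0.6092, 0.1954]
tool_rot: [[-0.984, -0.18, -0.0], [-0.18, 0.984, -0.001], [0.0, -0.001, -1.0]]
wrist_force: [0.5, -0.4, 0.4]
gripper_width: 0.0601
grasp_force: 0.0
t 0.52 tcp [0.1387 0.6092 0.1954] tool-delta cm [-25.05 -25.26   0.05] yaw of tool y 100.37 F [ 0.5 -0.4  0.4] w 0.0601 g 0.0
```

```bash
python3 -m creep '[[-2.5,-2.5,0,0,70],[-2.5,-2.5,0,0,70],[-2.5,-2.5,0,0,70],[-2.5,-2.5,0,0,70],[-2.5,-2.5,0,0,70],[-2.5,-2.5,0,0,70],[-2.5,-2.5,0,0,70],[-2.5,-2.5,0,0,70]]'>/dev/null
python3 -m creep '[[-2.5,-2.5,0,0,70],[-2.5,-2.5,0,0,70],[0,0,0,0,70],[0,0,0,0,70],[0,0,0,0,70]]'>/dev/null; python3 go.py .4305 .4058 .066
```

```text
t 1.60 tcp [0.428  0.4076 0.1955] tool-delta cm [-0.23 -0.22 12.95] yaw of tool y 99.99 F [-1.   0.  -0.4] w 0.0596 g 0.0
```

```bash
python3 -m creep '[[-0.2,-0.2,2.4,0,70],[0,0,2.4,0,70],[0,0,2.4,0,70],[0,0,2.4,0,70],[0,0,2.4,0,70],[0,0,0.9,0,70],[0,0,0,0,70],[0,0,0,0,70]]'>/dev/null; python3 go.py .4305 .4058 .066
python3 -m creep '[[0,0,0,0,30],[0,0,0,0,20],[0,0,0,0,10],[0,0,0,0,0],[0,0,0,0,0],[0,0,0,0,0]]' 40; python3 go.py .4305 .4058 .066
```

```text
t 2.27 tcp [0.4304 0.4064 0.0674] tool-delta cm [-0.   -0.06  0.14] yaw of tool y 100.14 F [-0.6 -0.1  0.9] w 0.0599 g 0.0
time_s: 2.77
ee_pos: [0.4315, 0.4061, 0.0681]
tool_rot: [[-0.985, -0.175, 0.001], [-0.175, 0.985, 0.002], [-0.001, 0.001, -1.0]]
wrist_force: [-0.9, -0.6, 6.5]
gripper_width: 0.0166
grasp_force: 40.1
t 2.77 tcp [0.4315 0.4061 0.0681] tool-delta cm [ 0.1  -0.02  0.21] yaw of tool y 100.09 F [-0.9 -0.6  6.5] w 0.0166 g 40.1
```

```bash
python3 -m creep '[[0,0,0,0,0],[0,0,0,0,0],[0,0,-1,0,0],[0,0,-2,0,0],[0,0,-2,0,0],[0,0,-2,0,0],[0,0,-1,0,0]]' 90; python3 -m creep '[[0,0,0,0.095,0],[0,0,0,0.095,0],[0,0,0,0,0],[0,0,0,0,0]]'>/dev/null;  python3 go.py .344 .245 .148
```

```text
time_s: 3.35
ee_pos: [0.4316, 0.406, 0.1497]
tool_rot: [[-0.985, -0.175, 0.002], [-0.175, 0.985, 0.002], [-0.002, 0.002, -1.0]]
wrist_force: [-0.7, 1.1, -2.2]
gripper_width: 0.0153
grasp_force: 88.5
t 3.68 tcp [0.4307 0.4053 0.1465] tool-delta cm [  8.5  -16.12  -0.13] yaw of tool y 89.38 F [ 0.1 -0.  -1.9] w 0.0149 g 88.4
```

```bash
python3 -m creep '[[1,-1,0,0,0],[1.1,-2,0,0,0],[1.1,-2.5,0,0,0],[1.1,-2.5,0,0,0],[1.1,-2.5,0,0,0],[1.1,-2.5,0,0,0],[1.1,-2,0,0,0],[1,-1.1,0,0,0]]'>/dev/null; python3 -m creep '[[0,0,0,0,0],[0,0,0,0,0],[0,0,0,0,0]]' >/dev/null; python3 go.py .344 .245 .104
python3 - <<'E'
from e import *
for n in("top","side"):
    im,d,P,c=cap(n); np.savez(f"{n}1.npz",im=im,d=d,P=P)
    m=(P[...,0]>.3)&(P[...,0]<.49)&(abs(P[...,1]-.243)<.04)&(P[...,2]>.055)&(P[...,2]<.11)
    print(n,m.sum())
    if n=="top":
        v,u=np.nonzero(m&(P[...,0]>.4)); print(u.min(),u.max(),v.min(),v.max(),np.median(P[v,u,2]))
        cv2.imwrite("pics/z4.png",cv2.resize(im[180:270,190:270,::-1],None,fx=7,fy=6.6,interpolation=2))
E
```

```text
t 4.60 tcp [0.3431 0.2463 0.147 ] tool-delta cm [-0.09 -0.13  4.3 ] yaw of tool y 89.32 F [ 0.9  0.  -3. ] w 0.0153 g 88.5
top 511
230 240 220 245 0.08277080011346272
side 443
```

View pics/z4.png

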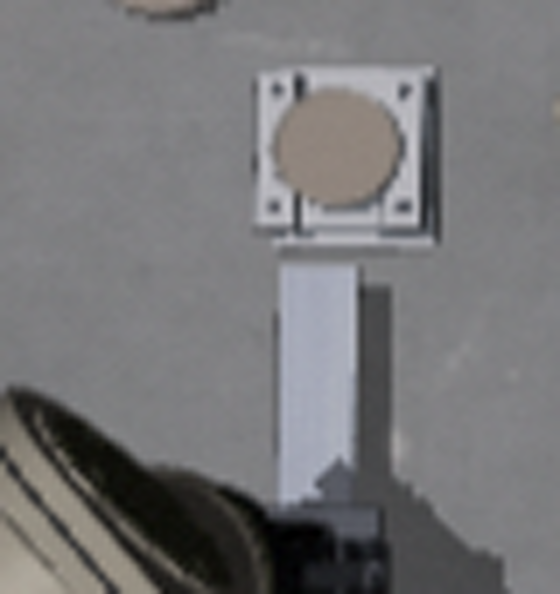

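```bash
python3 - <<'E'
from e import *
D=np.load("top1.npz");T=D["im"];c=info("top");P=D["P"]
t=lambda X,Y:(190+X/7-.43,180+Y/6.6-.43)
q=P[222:245,231:240]; A=np.c_[q[...,0].ravel(),q[...,1].ravel(),np.ones(q[...,0].size)]; k=np.linalg.lstsq(A,q[...,2].ravel(),rcond=None)[0]; print("blade top plane slopes",k, "z",np.median(q[...,2]))
for n,a,b,z in [("bladeL",(279,270),(279,480),.083),("bladeR",(359,272),(355,450),.083),("tip",(285,264),(352,266),.083),
 ("restL",(256,85),(254,225),.045),("far",(265,72),(430,68),.045),("restRin",(382,200),(380,232),.045),("restLin",(294,190),(293,225),.045),("rest R",(424,90),(420,225),.045),("nearL",(262,228),(290,229),.045),("nearR",(385,233),(415,234),.045)]:
    p,a,r,k=edge(c,T,t(*a),t(*b),z,w=2); print(n,np.round(p*1000,1),round(a,1),"res %.1f"%(r*1000),k)
# dish
u0,v0=220,185; im=cv2.resize(T[v0:216,u0:254],None,fx=8,fy=8,interpolation=2).astype(int)
m=((im[...,0]-im[...,2])>14).astype(np.uint8); cs,_=cv2.findContours(m,0,1); cc=max(cs,key=cv2.contourArea)
Q=np.array([ray(c,u0+(u+.5)/8-.5,v0+(v+.5)/8-.5,.06)[:2]*1000 for u,v in cc[:,0]],np.float32); print("dish",cv2.fitEllipse(Q))
E
```

```text
blade top plane slopes [-0.01493644  0.01081586  0.08649433] z 0.0826747607685554
bladeL [430.3 262.1] 0.1 res 0.1 40
bladeR [433.8 228.9] -0.8 res 0.2 40
tip [478.  244.8] 87.8 res 0.1 40
restL [536.1 279.7] -0.2 res 0.2 39
far [575.2 238.8] 88.5 res 0.3 31
restRin [504.5 223.7] -13.4 res 1.0 32
restLin [510.9 263.5] 18.3 res 0.7 37
rest R [530.3 206.8] -0.8 res 0.3 38
nearL [499.8 270.6] 88.7 res 0.2 33
nearR [498.1 216.1] 89.1 res 0.1 33
dish ((534.61474609375, 241.60809326171875), (50.585792541503906, 51.412269592285156), 154.6732940673828)
```

```bash
python3 -m creep '[[0,-0.2,1,0,0],[0,0,1.2,0,0],[0,0,1.2,0,0],[0,0,0.8,0,0],[0,0,0,0,0],[0,0,0,0,0]]' >/dev/null; python3 go.py .344 .2437 .1048
python3 -m creep '[[-0.8,0,0,0,0],[-1,0,0,0,0],[-1,0,0,0,0],[-0.7,0,0,0,0],[0,0,0,0,0],[0,0,0,0,0]]' >/dev/null; python3 go.py .435 .2427 .1048
```

```text
t 5.20 tcp [0.3425 0.2435 0.1043] tool-delta cm [-0.15  0.02 -0.05] yaw of tool y 89.22 F [-0.3 -0.2 -1.6] w 0.0150 g 88.4
t 5.70 tcp [0.3781 0.2431 0.1047] tool-delta cm [-5.69  0.04 -0.01] yaw of tool y 89.16 F [-0.7 -0.3 -1.9] w 0.0148 g 88.5
```

```bash
python3 -m creep '[[-0.6,0,0,0,0],[-1,0,0,0,0],[-1,0,0,0,0],[-1,0,0,0,0],[-1,0,0,0,0],[-0.8,0,0,0,0],[-0.4,0,0,0,0],[0,0,0,0,0]]' >/dev/null; python3 go.py .436 .2427 .1048
python3 -m creep '[[0,0,-0.2,0,0],[0,0,-0.2,0,0],[0,0,-0.2,0,0],[0,0,-0.2,0,0],[0,0,-0.2,0,0],[0,0,-0.2,0,0],[0,0,-0.3,0,0],[0,0,0,0,0]]' >/dev/null; python3 go.py .436 .2427 .16
python3 - <<'E'
from h import *
im,d,P,c=cap("top"); im2=cap("side")[0]
cv2.imwrite("pics/z5.png",np.hstack([cv2.resize(im[180:260,190:270,::-1],(400,400),interpolation=2),cv2.resize(im2[120:200,240:320,::-1],(400,400),interpolation=2)]))
E
```

```text
t 6.37 tcp [0.4366 0.2422 0.1046] tool-delta cm [ 0.06  0.05 -0.02] yaw of tool y 89.15 F [-0.5 -0.3 -2.5] w 0.0148 g 88.5
t 7.03 tcp [0.436  0.2426 0.1205] tool-delta cm [-0.01  0.01 -3.95] yaw of tool y 89.21 F [ 0.4  0.  -3.4] w 0.0148 g 88.5
```

View pics/z5.png

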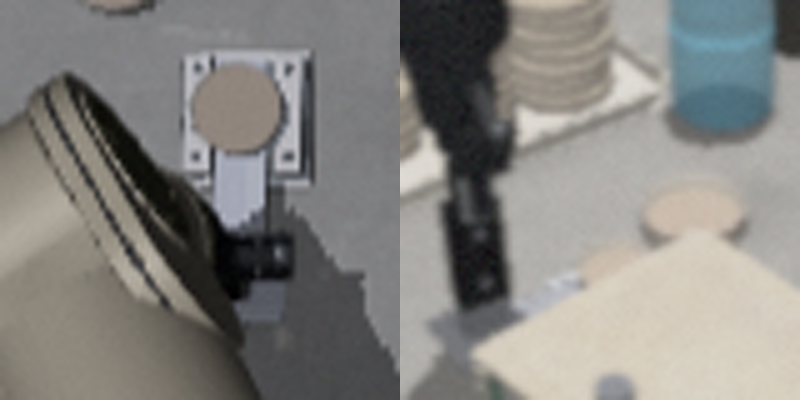

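```bash
python3 -m creep '[[0,0,-0.4,0,0],[0,0,-0.8,0,0],[0,0,-1.2,0,0],[0,0,-1.5,0,0],[0,0,-1.5,0,0],[0,0,-1.5,0,0],[0,0,-1.5,0,0],[0,0,-1.5,0,0]]' >/dev/null;python3 -m creep '[[0,0,-1.5,0,0],[0,0,-1.5,0,0],[0,0,-1.5,0,0],[0,0,-1.2,0,0],[0,0,-1.2,0,0],[0,0,-0.8,0,0],[0,0,-0.4,0,0],[0,0,0,0,0]]' >/dev/null; python3 go.py .5103 -.2222 .3
```

```text
t 8.47 tcp [0.436  0.2426 0.3005] tool-delta cm [-8.070e+00 -4.637e+01  3.000e-02] yaw of tool y 89.21 F [-0.8  0.3 -2.9] w 0.0147 g 88.5
```

```bash
python3 -m creep '[[-0.1,-0.4,0,0,0],[-0.1,-0.8,0,0,0],[-0.2,-1.2,0,0,0],[-0.3,-1.5,0,0,0],[-0.3,-1.5,0,0,0],[-0.3,-1.5,0,0,0],[-0.3,-1.5,0,0,0],[-0.3,-1.5,0,0,0]]' >/dev/null
python3 -m creep '[[-0.3,-1.5,0,0,0],[-0.3,-1.5,0,0,0],[-0.3,-1.5,0,0,0],[-0.3,-1.5,0,0,0],[-0.3,-1.5,0,0,0],[-0.3,-1.5,0,0,0],[-0.3,-1.5,0,0,0],[-0.3,-1.5,0,0,0]]' >/dev/null
python3 -m creep '[[-0.3,-1.5,0,0,0],[-0.3,-1.5,0,0,0],[-0.3,-1.5,0,0,0],[-0.3,-1.5,0,0,0],[-0.3,-1.5,0,0,0],[-0.2,-1.5,0,0,0],[-0.2,-1.5,0,0,0],[-0.2,-1.5,0,0,0]]' >/dev/null
python3 -m creep '[[-0.2,-1.5,0,0,0],[-0.2,-1.5,0,0,0],[-0.2,-1.5,0,0,0],[-0.2,-1.2,0,0,0],[-0.2,-0.8,0,0,0],[-0.1,-0.4,0,0,0],[0,0,0,0,0],[0,0,0,0,0]]' >/dev/null
python3 go.py .5103 -.2222 .3
```

```text
t 11.13 tcp [ 0.5049 -0.1663  0.2996] tool-delta cm [-0.62 -5.58 -0.05] yaw of tool y 89.21 F [-0.1  1.4 -2.5] w 0.0149 g 88.4
```

```bash
python3 -m creep '[[0,-0.4,0,0,0],[-0.1,-0.8,0,0,0],[-0.2,-1.2,0,0,0],[-0.2,-1.2,0,0,0],[-0.1,-1.2,0,0,0],[0,-0.8,0,0,0],[0,0,0,0,0],[0,0,0,0,0]]' >/dev/null
python3 -m creep '[[0,0,0,-0.01,0],[0,0,0,-0.02,0],[0,0,0,-0.02,0],[0,0,0,-0.02,0],[0,0,0,-0.02,0],[0,0,0,-0.006,0],[0,0,0,0,0],[0,0,0,0,0]]' >/dev/null
python3 go.py .5103 -.2222 .3
cat > b.py <<'E'
from e import *
import sys
zt=sensors.get_obs()["ee_pos"][2]-.0683; c=info("top")
im,d,P,_=cap("top"); np.savez("top2.npz",im=im,d=d,P=P)
R=im.astype(int); m=(P[...,2]>zt+.007)&(P[...,2]<zt+.028)&(R[...,0]-R[...,2]>14)&(P[...,0]>.52)&(P[...,1]<-.15)&(P[...,1]>-.3)
v,u=np.nonzero(m); zd=np.median(P[m][:,2]); print("dish top z",zd,"expected",zt+.019,"n",len(u))
u0,u1,v0,v1=u.min()-4,u.max()+5,v.min()-4,v.max()+5
I=cv2.resize(im[v0:v1,u0:u1],None,fx=8,fy=8,interpolation=2).astype(int)
M=((I[...,0]-I[...,2])>14).astype(np.uint8); cs,_=cv2.findContours(M,0,1); cc=max(cs,key=cv2.contourArea)
Q=np.array([ray(c,u0+(a+.5)/8-.5,v0+(b+.5)/8-.5,zt+.019)[:2]*1000 for a,b in cc[:,0]],np.float32); e=cv2.fitEllipse(Q); print("dish top",np.round(e[0],1),np.round(e[1],1))
# blade
m=(R.min(-1)>110)&(abs(P[...,2]-zt-.004)<.008)&(P[...,0]>.5)&(P[...,1]<-.15)&(P[...,1]>-.3)
v,u=np.nonzero(m); print("blade px",len(u),u.min() if len(u) else 0,u.max() if len(u) else 0,v.min() if len(u) else 0,v.max() if len(u) else 0)
k=cv2.resize(im[130:230,330:430,::-1],(500,500),interpolation=2); cv2.imwrite(sys.argv[1],k)
E
python3 b.py pics/z6.png
```

```text
t 12.47 tcp [ 0.5103 -0.2226  0.2998] tool-delta cm [-0.    0.04 -0.02] yaw of tool y 94.70 F [-0.2 -1.1 -2.5] w 0.0149 g 88.4
dish top z 0.2495095202798967 expected 0.25047789665304565 n 471
dish top [ 943.3 -210. ] [ 90.6 202.6]
blade px 165 382 400 152 187
```

View pics/z6.png

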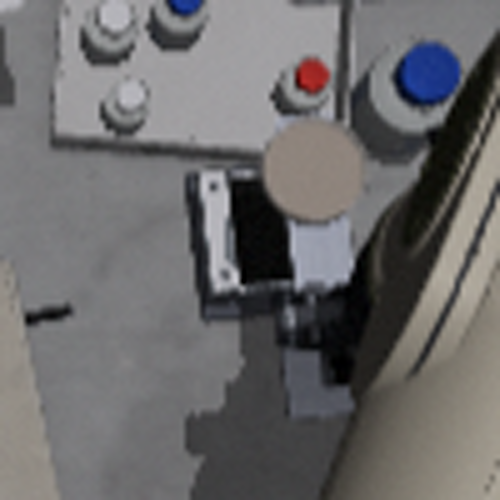

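```bash
cat > b2.py <<'E'
from e import *
import sys,json
# segments in zoom coords (x5 from u0=330,v0=130)
zt=sensors.get_obs()["ee_pos"][2]-.0683; c=info("top"); im=np.load("top2.npz")["im"]
t=lambda X,Y:(330+X/5-.4,130+Y/5-.4)
for n,a,b,dz in json.loads(sys.argv[1]):
    p,a,r,k=edge(c,im,t(*a),t(*b),zt+dz,w=2); print(n,np.round(p*1000,1),round(a,1),"res %.1f"%(r*1000),k)
cx,cy,rad=json.loads(sys.argv[2]) # disc by radial edges
g=im.astype(float); g=g[...,0]-g[...,2]; out=[]
for th in np.radians(np.arange(0,360,6)):
    s=np.arange(rad/5-2,rad/5+2,.1); u0,v0=t(cx,cy); v=gaussian_filter1d(map_coordinates(g,[v0+s*np.sin(th),u0+s*np.cos(th)],order=1),3)
    k=np.gradient(v)[3:-3].argmin()+3; out.append(ray(c,u0+s[k]*np.cos(th),v0+s[k]*np.sin(th),zt+.019)[:2]*1000)
print("dish",np.round(cv2.fitEllipse(np.array(out,np.float32)),1) if 0 else cv2.fitEllipse(np.array(out,np.float32)))
E
python3 b2.py '[["bL",[291,225],[289,280],0.004],["bR",[352,225],[353,280],0.004]]' '[313,170,50]'
```

```text
bL [ 565.9 -200.4] 4.9 res 0.5 40
bR [ 568.4 -233.3] 5.7 res 0.6 28
dish ((608.077880859375, -211.57679748535156), (53.33849334716797, 57.16524124145508), 98.2007064819336)
```

```bash
python3 -m creep '[[0,0,0.4,0,0],[0,0,0.8,0,0],[0,0,1.2,0,0],[0,0,1.4,0,0],[0,0,1.4,0,0],[0,0,1.4,0,0],[0,0,1.4,0,0],[0,0,1.4,0,0]]' >/dev/null;python3 -m creep '[[0,0,1.4,0,0],[0,0,1.4,0,0],[0,0,1.2,0,0],[0,0,1,0,0],[0,0,0.6,0,0],[0,0,0.3,0,0],[0,0,0,0,0],[0,0,0,0,0]]' >/dev/null
python3 go.py .5103 -.2222 .143; python3 b.py pics/z7.png
```

```text
t 13.85 tcp [ 0.5105 -0.2228  0.1471] tool-delta cm [0.02 0.06 0.41] yaw of tool y 94.71 F [-0.1  0.3 -2.6] w 0.0153 g 88.4
dish top z 0.0973743613571928 expected 0.09782503304670286 n 218
dish top [ 608.8 -211.6] [50.9 51.2]
blade px 175 377 410 138 195
```

View pics/z7.png

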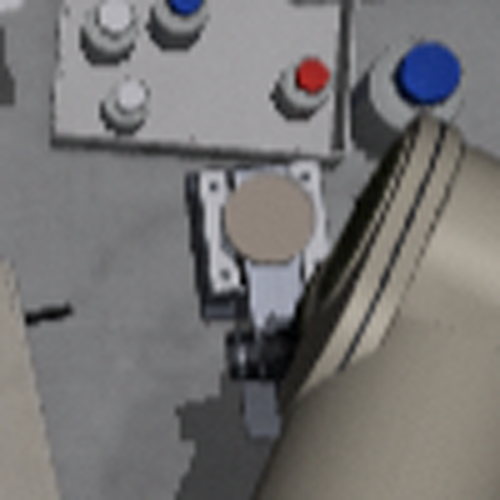

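```bash
python3 b2.py '[["bL",[248,270],[254,318],0.004],["bR",[299,268],[298,310],0.004]]' '[268,220,46]'
```

```text
bL [ 565.2 -200.1] 4.0 res 0.4 40
bR [ 564.8 -231.4] -18.5 res 0.7 31
dish ((608.5223388671875, -211.60821533203125), (54.54130554199219, 56.600341796875), 75.97086334228516)
```

```bash
python3 -m creep '[[0,-0.05,0.2,0,0],[0,0,0.3,0,0],[0,0,0.3,0,0],[0,0,0.2,0,0],[0,0,0.1,0,0],[0,0,0.1,0,0],[0,0,0.1,0,0],[0,0,0.1,0,0]]' ;python3 -m creep '[[0,0,0.1,0,0],[0,0,0.1,0,0],[0,0,0.1,0,0],[0,0,0.1,0,0],[0,0,0.1,0,0],[0,0,0.1,0,0],[0,0,0.1,0,0],[0,0,0,0,0]]'; python3 b.py pics/z8.png
```

```text
time_s: 14.57
ee_pos: [0.5104, -0.2231, 0.1327]
tool_rot: [[-0.997, -0.082, 0.0], [-0.082, 0.997, 0.0], [-0.0, 0.0, -1.0]]
wrist_force: [0.0, -0.5, -1.1]
gripper_width: 0.0151
grasp_force: 88.5
time_s: 15.23
ee_pos: [0.5103, -0.2231, 0.1255]
tool_rot: [[-0.997, -0.082, -0.0], [-0.082, 0.997, 0.0], [0.0, 0.0, -1.0]]
wrist_force: [0.9, 0.3, -2.2]
gripper_width: 0.0147
grasp_force: 88.5
dish top z 0.08003570883291933 expected 0.0762407498444042 n 233
dish top [ 609.5 -213.2] [50.3 51.3]
blade px 332 361 399 123 196
```

```bash
python3 -m creep '[[0,0,0.1,0,0],[0.3,0,0,0,0],[0.6,0,0,0,0],[0.9,0,0,0,0],[1,0,0,0,0],[1,0,0,0,0],[1,0,0,0,0],[1,0,0,0,0]]' ;python3 -m creep '[[1,0,0,0,0],[1,0,0,0,0],[1,0,0,0,0],[1,0,0,0,0],[0.5,0,0,0,0],[0,0,0,0,0],[0,0,0,0,0]]' >/dev/null; python3 go.py .36 -.4 .13
python3 - <<'E'
from h import *
for n in("top","side"):
    im,d,P,c=cap(n); R=im.astype(int)
    m=(R[...,0]-R[...,2]>14)&(abs(P[...,0]-.61)<.05)&(abs(P[...,1]+.214)<.05)&(P[...,2]>.06)
    q=P[m]; t=q[q[:,2]>.073]; print(n,len(t),t.mean(0),(t.max(0)+t.min(0))/2)
E
```

```text
time_s: 15.95
ee_pos: [0.4513, -0.228, 0.1248]
tool_rot: [[-0.997, -0.082, 0.0], [-0.082, 0.997, 0.0], [-0.0, 0.0, -1.0]]
wrist_force: [-0.2, -1.1, -2.7]
gripper_width: 0.0151
grasp_force: 88.5
t 16.53 tcp [ 0.4079 -0.2315  0.125 ] tool-delta cm [  6.16 -16.4   -0.51] yaw of tool y 94.71 F [-0.1 -0.4 -0.8] w 0.0148 g 88.5
top 210 [ 0.60893955 -0.21212545  0.08069903] [ 0.60952229 -0.21195037  0.08149644]
side 254 [ 0.60603436 -0.21662309  0.0806857 ] [ 0.60733624 -0.21560087  0.07910492]
```

```bash
python3 -m creep '[[1.5,0,0,0,0],[1.5,0,0,0,0],[0,0,0,0.05,0],[0,0,0,0.05,0],[0,0,0,0.043,0],[0,0,0,0,0],[0,0,0,0,0]]' >/dev/null; python3 go.py .375 -.3866 .075
```

```text
t 17.22 tcp [ 0.3781 -0.2341  0.1247] tool-delta cm [ -0.6  -15.24   4.98] yaw of tool y 86.61 F [-0.2 -0.3 -1.8] w 0.0151 g 88.5
```

```bash
python3 -m creep '[[0,-1,0,0,0],[-0.1,-2,0,0,0],[-0.1,-2.5,0,0,0],[-0.1,-2.5,0,0,0],[-0.1,-2.5,0,0,0],[-0.1,-2.5,0,0,0],[-0.1,-1.5,0,0,0],[0,-0.7,0,0,0]]' >/dev/null; python3 -m creep '[[0,0,1,0,0],[0,0,1.5,0,0],[0,0,1.5,0,0],[0,0,0.9,0,0],[0,0,0,0,0],[0,0,0,0,0]]' >/dev/null; python3 go.py .375 -.3866 .0683
python3 - <<'E'
from e import *
k=[]
for n,b in(("top",(410,160,480,260)),("side",(350,270,450,370))):
    im,d,P,c=cap(n); np.savez(f"{n}3.npz",im=im,d=d,P=P); 
    k.append(cv2.resize(im[b[1]:b[1]+100,b[0]:b[0]+100,::-1],(400,400),interpolation=2))
cv2.imwrite("pics/z9.png",np.hstack(k))
E
```

```text
t 18.38 tcp [ 0.3746 -0.3853  0.0755] tool-delta cm [-0.05 -0.13  0.72] yaw of tool y 86.57 F [ 0.1 -0.3 -2.7] w 0.0148 g 88.5
```

View pics/z9.png

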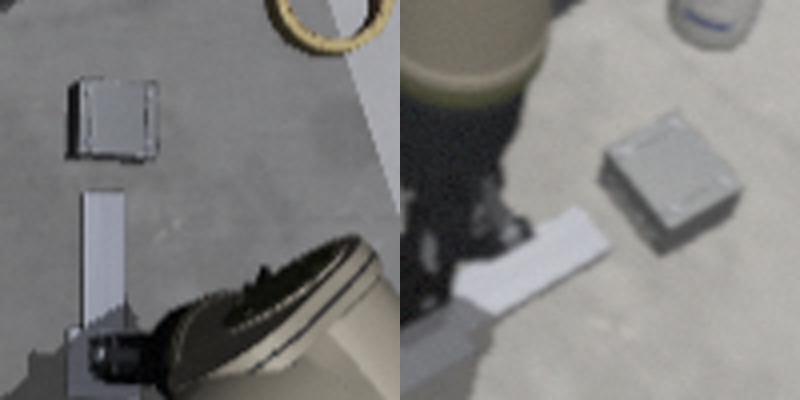

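```bash
python3 - <<'E'
from e import *
T=np.load("top3.npz")["im"];S=np.load("side3.npz")["im"]
t=lambda X,Y:(410+X/4-.38,160+Y/4-.38); s=lambda X,Y:(350+(X-400)/4-.38,270+Y/4-.38)
n5=np.array([.061,.998]);t5=np.array([.998,-.061])
for n,cn,im,f,a,b,z in [("bL","top",T,t,(81,195),(81,310),.011),("bR","top",T,t,(125,195),(126,295),.011),("tip","top",T,t,(88,191),(120,191),.011),
 ("i+y","top",T,t,(82,85),(81,148),.036),("i-y","top",T,t,(158,88),(156,150),.036),
 ("bL","side",S,s,(500,246),(572,210),.011),("bR","side",S,s,(500,313),(605,251),.011),("tip","side",S,s,(580,213),(606,242),.011),
 ("i+y","side",S,s,(615,143),(670,115),.036),("i-y","side",S,s,(675,222),(735,188),.036)]:
    p,a,r,k=edge(info(cn),im,f(*a),f(*b),z,w=2); p*=1000; print(n,cn,np.round(p,1),round(a,1),"res %.1f"%r,k,"n %.1f t %.1f"%(n5@p,t5@p))
E
```

```text
bL top [ 458.9 -372.2] -3.0 res 0.0 40 n -343.5 t 480.7
bR top [ 464.5 -404.5] -3.2 res 0.0 40 n -375.4 t 488.2
tip top [ 507.4 -390.2] 87.8 res 0.0 40 n -358.4 t 530.2
i+y top [ 567.3 -367.5] -3.2 res 0.0 40 n -332.1 t 588.6
i-y top [ 562.5 -426.8] -2.7 res 0.0 38 n -391.6 t 587.4
bL side [ 477.2 -375.3] 0.7 res 0.0 35 n -345.4 t 499.1
bR side [ 455.2 -405.9] -3.2 res 0.0 40 n -377.3 t 479.1
tip side [ 508.  -393.6] 86.8 res 0.0 40 n -361.8 t 531.0
i+y side [ 573.1 -365.7] -2.4 res 0.0 25 n -330.1 t 594.2
i-y side [ 560.3 -430.2] -3.9 res 0.0 40 n -395.1 t 585.4
```

```bash
python3 -m creep '[[0,-0.2,0.3,0,0],[0,0,0.2,0,0],[0,0,0.1,0,0],[0,0,0.05,0,0],[0,0,0,0,0],[0,0,0,0,0]]' ; python3 -m creep '[[-0.5,0,0,0,0],[-0.8,0,0,0,0],[-0.8,0,0,0,0],[-0.8,0,0,0,0],[-0.8,0,0,0,0],[0,0,0,0,0],[0,0,0,0,0]]'
```

```text
time_s: 18.98
ee_pos: [0.3744, -0.3881, 0.0693]
tool_rot: [[-0.998, 0.061, -0.0], [0.061, 0.998, 0.0], [0.0, 0.0, -1.0]]
wrist_force: [-0.4, 0.7, -3.3]
gripper_width: 0.0151
grasp_force: 88.5
time_s: 19.57
ee_pos: [0.4117, -0.3903, 0.069]
tool_rot: [[-0.998, 0.06, -0.001], [0.06, 0.998, -0.0], [0.001, -0.0, -1.0]]
wrist_force: [-0.0, -0.3, -1.8]
gripper_width: 0.0149
grasp_force: 88.5
```

```bash
python3 -m creep '[[-0.5,0,0,0,0],[-0.5,0,0,0,0],[-0.3,0,0,0,0],[0,0,0,0,0],[0,0,0,0,0]]' | grep -E "ee_pos|force"; python3 -m creep '[[-0.3,0,0,0,0],[-0.3,0,0,0,0],[-0.2,0,0,0,0],[0,0,0,0,0],[0,0,0,0,0]]'| grep -E "ee_pos|force"
```

```text
ee_pos: [0.4242, -0.3913, 0.0692]
wrist_force: [-1.5, 0.0, -1.1]
grasp_force: 88.7
ee_pos: [0.432, -0.3918, 0.0693]
wrist_force: [-4.9, -0.3, -0.3]
grasp_force: 88.9
```

Contact with the plunger is felt (about 3–5 N). I'll keep going in small steps until it meets a hard stop.

```bash
for i in 1 2; do python3 -m creep '[[-0.1,0,0,0,0],[-0.1,0,0,0,0],[0,0,0,0,0],[0,0,0,0,0]]' | grep -E "ee_pos|wrist"; done
```

```text
ee_pos: [0.4335, -0.392, 0.0693]
wrist_force: [-5.8, 0.4, 2.9]
ee_pos: [0.4336, -0.3924, 0.0694]
wrist_force: [-13.5, 1.1, 9.5]
```

```bash
python3 -m creep '[[-0.1,0,0,0,0],[0,0,0,0,0],[0,0,0,0,0]]' | grep -E "ee_pos|wrist"
python3 -m creep '[[0.2,0,0,0,0],[0,0,0.05,0,0],[0,0,0,0,0],[0,0,0,0,0]]' | grep -E "ee_pos|wrist"
python3 - <<'E'
from e import *
z=.0045
k=[]
for n in("top","side"):
    im,d,P,c=cap(n); np.savez(f"{n}4.npz",im=im,d=d,P=P)
    if n=="top":
        k=cv2.resize(im[160:260,410:510,::-1],(400,400),interpolation=2)
    else: k=np.hstack([k,cv2.resize(im[270:370,350:450,::-1],(400,400),interpolation=2)])
cv2.imwrite("pics/z10.png",k)
E
```

```text
ee_pos: [0.4336, -0.3927, 0.0694]
wrist_force: [-17.2, 2.9, 12.4]
ee_pos: [0.4332, -0.3923, 0.0689]
wrist_force: [-11.9, 1.6, 6.8]
```

```bash
python3 -m creep '[[0.05,0,0,0,0],[0,0,0,0,0]]' 20| grep -E "ee_pos|force"
python3 -m creep '[[0,0,0,0,25],[0,0,0,0,30],[0,0,0,0,40],[0,0,0,0,50],[0,0,0,0,60],[0,0,0,0,60]]' | grep -E "ee_pos|force|width"
python3 -m creep '[[0,0,-1,0,60],[0,0,-2,0,60],[0,0,-2,0,60],[0,0,-2.5,0,60],[0,0,-2.5,0,60],[0,0,-2.5,0,60],[0,0,-2,0,60],[0,0,0,0,60]]' | grep -E "ee_pos|force|width"
python3 -m creep '[[3,0,0,0,60],[3,0,0,0,60],[3,0,0,0,60],[0,0,0,0,60],[0,0,0,0,60]]' >/dev/null
python3 - <<'E'
from e import *
k=[]
for n in("top","side"):
    im,d,P,c=cap(n); np.savez(f"{n}4.npz",im=im,d=d,P=P)
    b=(350,150) if n=="top" else (350,220)
    k.append(cv2.resize(im[b[1]:b[1]+125,b[0]:b[0]+100 if n=="top" else b[0]+100,::-1],(400,500),interpolation=2))
    m=(P[...,2]>.1)&(P[...,2]<.12)&(abs(P[...,0]-.432)<.04)&(abs(P[...,1]+.39)<.04); print(n,m.sum(),np.nanmean(P[m],0))
    R=im.astype(int); m=(R[...,0]-R[...,2]>14)&(abs(P[...,0]-.61)<.05)&(abs(P[...,1]+.214)<.05)&(P[...,2]>.073); print("dish",P[m].mean(0))
cv2.imwrite("pics/z10.png",np.hstack(k))
E
```

```text
ee_pos: [0.4332, -0.3922, 0.0689]
wrist_force: [-8.4, 0.4, 5.9]
grasp_force: 89.5
ee_pos: [0.4351, -0.3917, 0.0688]
wrist_force: [0.3, -0.7, 0.4]
gripper_width: 0.051
grasp_force: 0.0
ee_pos: [0.436, -0.3935, 0.2187]
wrist_force: [-0.4, -0.5, 0.9]
gripper_width: 0.0512
grasp_force: 0.0
top 88 [ 0.43190314 -0.3894834   0.11102651]
dish [ 0.60874052 -0.21249083  0.08080086]
side 158 [ 0.42963196 -0.39326879  0.11010036]
dish [ 0.60751776 -0.21957874  0.08064791]
```

View pics/z10.png

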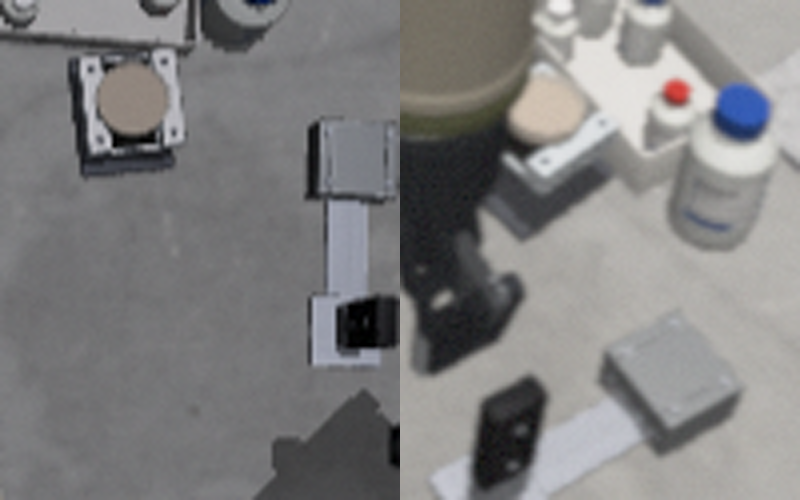

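```bash
python3 -c "
from workcell import workorder; print(workorder.finish_job())"
```

```text
the job is handed in; nothing more can be done
None
```

I handed the job in at about 22 s and got no verdict back: the dish measured about 2–3 mm from the stage's centre, and the released lifter stands upright with its blade about 32 mm inside the slot, pushed to a hard stop.

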